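# Tip the egg shaker from its cup into the walled well of the stage case

### The job

On this stage table, pick up the white cup with the orange sleeve, carry it over the small black case and tip it so that the yellow egg shaker inside rolls out into the case's sunken blue-lined well, without knocking the cup against the case's raised walls. Then stand the empty cup upright on the table again and let go. Leave the other gear where it is.

Things in the scene. Friction and masses are not known exactly. Their poses are not given: they have to be found in the camera images.
- cup_mid (a point): Centre of a round, tapered, open white cup, half-way up (45 mm above the table). 90 mm high, 90 g; outside diameter 53 mm at the foot, 76 at the rim; wall 3.5 mm, taper 7 degrees a side. A straight orange sleeve, 66 mm in diameter, runs round it from 26 to 58 mm above the foot: grip there, from any side. z: its axis, towards the mouth. It starts upright, the egg inside.
- cup_rim (a point): Centre of the cup's mouth, in the plane of the rim, 45 mm above cup_mid along its z axis; axes as cup_mid.
- egg_mid (a point): Centre of the yellow plastic egg shaker: 54 mm long (its z axis), 45 mm in diameter, 45 g. It starts loose inside the cup, upright on its floor (5 mm thick), and rolls out by itself once the cup's axis leans past level, about 90 to 105 degrees from upright.
- well (a point): Centre of the well's opening, level with the tops of the case's walls, 90 mm above the table. The black case is fixed: 170 mm (its x) by 150 mm (its y), z up; four walls 15 mm thick with bright aluminium tops. The well inside is 140 mm (x) by 120 mm (y), lined blue, its floor 70 mm below this point.
- can: A closed green can, 64 mm in diameter, 100 mm high, standing upright near the cup; a bystander. Origin at its underside.
- tape_roll: A grey roll of tape, 110 mm in diameter, 48 mm high, lying flat between the cup and the case; a bystander. Origin at its underside.
- microphone: A dark microphone with a round steel head, 180 mm long, 50 mm high, lying on the near side; a bystander. Origin at its underside near its middle.
- treadle: A red treadle pedal, 220 x 150 mm, 55 mm high, at the far side; a bystander. Origin at its underside.
- pedal_grey: A grey effects pedal, 125 x 72 mm, 58 mm high with its knobs, at the far side; a bystander. Origin at its underside.
- pedal_yellow: A yellow effects pedal, 120 x 70 mm, 58 mm high with its knobs, at the far side; a bystander. Origin at its underside.
Things that resemble listed ones, but are neither listed nor needed, are in the scene too. Leave any purple or turquoise look-alike of the part that bears well alone.

How it is judged:
On the way, in this order (a step that is already met when the one before it is completed fails the run):
1. the cup, with the egg still inside, is held over the case and leans at least 35 degrees (angle between cup_mid's own z axis and vertical above 0.61 rad and height (world z) of cup_rim above 0.09 m and horizontal distance between cup_rim and well below 0.12 m and distance between egg_mid and cup_mid below 0.045 m).
2. the egg lies in the well (z of egg_mid in the frame of well below -0.03 m and x of egg_mid in the frame of well between -0.07 and 0.07 m and y of egg_mid in the frame of well between -0.06 and 0.06 m), for 0.2 s.
At the end, for the whole second after the job is handed in: The egg shaker rests inside the well (its centre within the inner walls and at least 30 mm below the wall tops, slower than 50 mm/s); the cup stands upright on the table (within 0.1 rad, centre 38 to 52 mm above the table, slower than 30 mm/s) (all of step 2 and angle between cup_mid's own z axis and vertical below 0.1 rad and height (world z) of cup_mid between 0.038 and 0.052 m and linear speed of cup below 0.03 m/s and linear speed of egg below 0.05 m/s); the robot touches nothing.
It fails at once if the cup is knocked against the case (over 12 N) (contact force between cup and case above 12 N).
It fails at once if the can, tape roll, microphone or a pedal is shifted by more than 40 mm (distance of any of can, tape_roll, microphone, treadle, pedal_grey, pedal_yellow from where it was at the start of the episode above 0.04 m).
It also fails if it takes over 72 s, if anything falls off the work surface, if the arm or the gripper's body presses on something with over 40 N, if the wrist force passes 120 N, or if a joint passes its speed limit or range.

### The arm

A 6-joint arm with a two-finger parallel gripper is mounted at the origin on the work surface. World frame = base frame: x ahead of the robot, y to its left, z up, the work surface at z = 0. Lengths are in m, angles in rad, forces in N, time in s.
With the tool pointing down it reaches from about 0.425 to 0.95 m from the base axis. Payload 3.5 kg.
Tool frame: the origin (TCP) lies on the centre line of the jaws, within the pads' length; the fingertips stand 14 mm ahead of it and the grasp point (between the pads) lies 5 mm behind it (ctrl.finger_overhang is the distance from the TCP to the fingertips, in m); z points along the fingers, y is the line along which they close (so a half turn about z gives the same grasp; the last joint's range is limited). The gripper opens to 85 mm and grips with 20 to 120 N. Pads are 22 mm wide; open, the fingers measure 114 mm over their backs; the gripper's body (76 mm by 85 mm) begins 54 mm behind the grasp point. The pads swing forward as they close: fully open they stand 13 mm farther back than shut.
Start: joints at [1.171, 0.286, 1.577, -0, 1.279, -0.15], TCP at [0.167, 0.654, 0.245] pointing down, gripper open.
Joint ranges: [-2.77, 2.77], [-0.9, 2.22], [0.21, 2.48], [-1.53, 4.67], [0.24, 2.81], [-2.84, 2.84]. Speed limits (rad/s): [2.79, 2.79, 3.14, 3.14, 3.14, 3.14].

### API

Orientations are given as a unit quaternion [x, y, z, w].
In Python, from plant import ctrl gives the robot as it stands.
- The arm moves only by the tool send_rows, never from a script. Its argument "moves" is text: rows parted by semicolons, each of 7 numbers parted by spaces: the turn, a rotation vector about the tool's x, y, z in units of 360 degrees (1.0 is 360 degrees), then the shift along the tool's x, y, z in units of 20 cm (1.0 is 20 cm), then the gripper's target within -1 to 1 (fully open at 1, half-way at 0, shut at -1). A call has 1 to 12 rows; each row is the pose to reach, as a shift and turn from the pose commanded when the call began, along the tool's axes at that moment, turning the shorter way round; what a row does not reach only later rows make up. A row lasts 1/8 s, in which the tool goes at most 62.5 mm and 10.7 degrees, less where a joint would pass 70% of its speed; a pose out of reach is approached as far as the arm can. A call with a number of a shift or a turn outside -1 to 1 is refused whole. A call with a gripper value outside its range is refused whole. The fingers move at their own pace and stop on an object; "newtons" is the grip in N (left out, the last holds). Time passes only in rows, so rows that repeat a pose let the fingers close. It gives the time, the measured TCP pose, the force, the opening and the grip force at its end, in the units of the state.
- ctrl.get_state(): the state, without advancing time (a new reading comes with each control period).
- ctrl.read_camera(name): name is "side" or "top" or "wrist"; returns a dict with "image" (384x512x3 uint8, red, green, blue), "fovy" (degrees; the focal length in pixels is half the picture's height over the tangent of half this angle, whatever the lens; pixels are square), "cx", "cy" (the principal point, pixels), "extrinsics" (4x4, takes a point from camera to world coordinates). Camera axes: x right, y up, looking along -z (the intrinsics and any distortion apply to the point x, -y, -z); pixel columns grow to the right and rows downward; lengths in m; the calibration is good to about 2 mm. A picture is of the moment at which its call begins. There is no depth.
- ctrl.sign_off(): hands the job in; it is judged then, once.
The state is a dict: "time": time; "qpos": joint angles; "dq": joint speeds; "joint_efforts": joint torques, N m; "eef_pos": TCP position; "tcp_rot": TCP orientation; "contact_force": force on the tool from outside, world axes, zero at the start; "wrist_torque": the same for the moment, N m; "opening": opening from 0.0 (shut) to 1.0 (fully open); "finger_force": force on a finger pad.
Only numpy, scipy, OpenCV 4.12 (cv2) and the standard library are available. Lean on these libraries where they do the work, as an engineer would, in place of code of your own. Each camera call takes 0.05 s, during which the arm holds its last target. There are 200 camera calls.

## Working session

There is one attempt and no reset: what is moved stays moved. The work goes in short steps, Python scripts to look and compute and a tool call to move; the robot and the scene stay as the last step left them, time stands still between calls to the robot, and variables do not carry over. Pictures are saved under pics/ and viewed, at most 10 in all, crops included, and the job is handed in when it is done.

Besides the shell and the picture viewer there is one more tool, called as name(argument=value, ...) on one line, values as JSON. send_rows: Moves the arm, as the interface text tells. Its arguments: {"type":"object","properties":{"moves":{"type":"string"},"newtons":{"type":"number"}},"required":["moves"]}

```bash
mkdir -p pics; cat > h.py <<'E'
import numpy as np, cv2
from plant import ctrl
from scipy.spatial.transform import Rotation as R
def cam(n):
    c=ctrl.read_camera(n); np.savez('pics/%s.npz'%n,**{k:v for k,v in c.items() if not isinstance(v,str)}); return c
def f(c): return c['image'].shape[0]/2/np.tan(np.radians(float(c['fovy']))/2)
def ray(c,u,v):
    E=np.array(c['extrinsics']); d=np.array([(u-c['cx'])/f(c),-(v-c['cy'])/f(c),-1.]); return E[:3,3],E[:3,:3]@d
def atz(c,u,v,z):
    o,d=ray(c,u,v); return o+d*(z-o[2])/d[2]
def proj(c,p):
    E=np.array(c['extrinsics']); q=E[:3,:3].T@(np.array(p)-E[:3,3]); return c['cx']+f(c)*q[0]/-q[2], c['cy']-f(c)*q[1]/-q[2]
E
python3 - <<'E'
from h import *
ims=[]
for n in ['top','side']:
    c=cam(n); ims.append(c['image']); print(n,[k for k in c],c['fovy'],c['cx'],c['cy'],np.round(c['extrinsics'],3).tolist())
    cv2.imwrite('pics/%s0.png'%n,cv2.resize(c['image'][:,:,::-1],(800,600),interpolation=cv2.INTER_CUBIC))
s=ctrl.get_state(); print(s)
E
```

```text
top ['image', 'fovy', 'cx', 'cy', 'extrinsics'] 46.614900785193186 252.75551855020953 185.84798474775124 [[0.012, 0.981, -0.195, 0.329], [-1.0, 0.011, -0.002, -0.024], [0.0, 0.195, 0.981, 1.171], [0.0, 0.0, 0.0, 1.0]]
side ['image', 'fovy', 'cx', 'cy', 'extrinsics'] 47.15880015555674 260.9506242634837 197.0913036921721 [[0.856, 0.265, -0.445, 0.043], [-0.518, 0.449, -0.728, -0.855], [0.007, 0.853, 0.521, 0.669], [0.0, 0.0, 0.0, 1.0]]
{'time': 0.1, 'qpos': array([ 1.17104741e+00,  2.87114615e-01,  1.57803760e+00, -2.41042888e-05,
        1.27858539e+00, -1.50000210e-01]), 'dq': array([-1.07640968e-03, -8.96113099e-04, -2.12670976e-03,  3.76043409e-04,
       -7.71023011e-05, -6.59931654e-04]), 'joint_efforts': array([ 9.15586497e-04, -4.07293081e+01, -2.93700886e+01, -1.40161451e-04,
        3.32360229e-03,  3.06357879e-05]), 'eef_pos': array([0.16658813, 0.65353837, 0.24405664]), 'tcp_rot': array([ 1.24546536e-01,  9.92213188e-01, -1.03534629e-03, -2.79993780e-04]), 'contact_force': array([ 0.68903995, -0.06048244, -0.04618097]), 'wrist_torque': array([-0.04210274, -0.0414985 ,  0.03695617]), 'finger_force': 0.0, 'opening': 0.994168356139244}
```

View pics/top0.png

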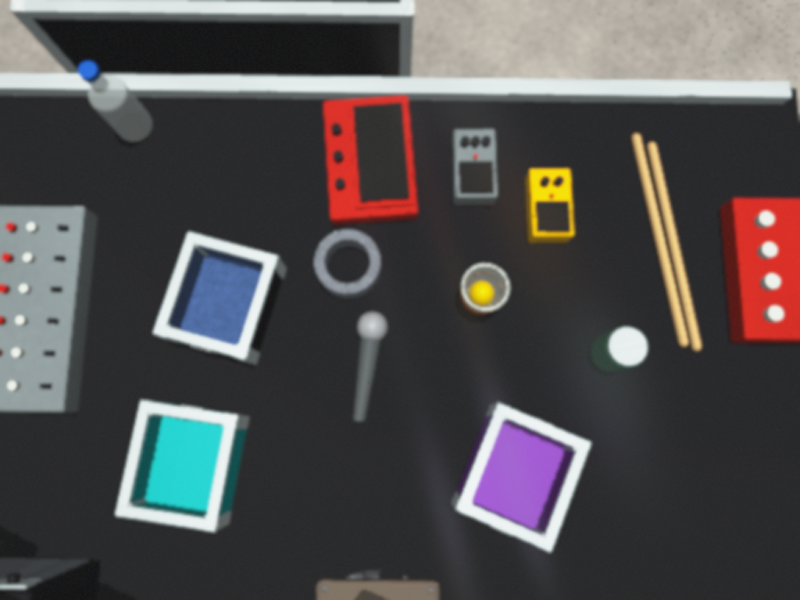

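View pics/side0.png

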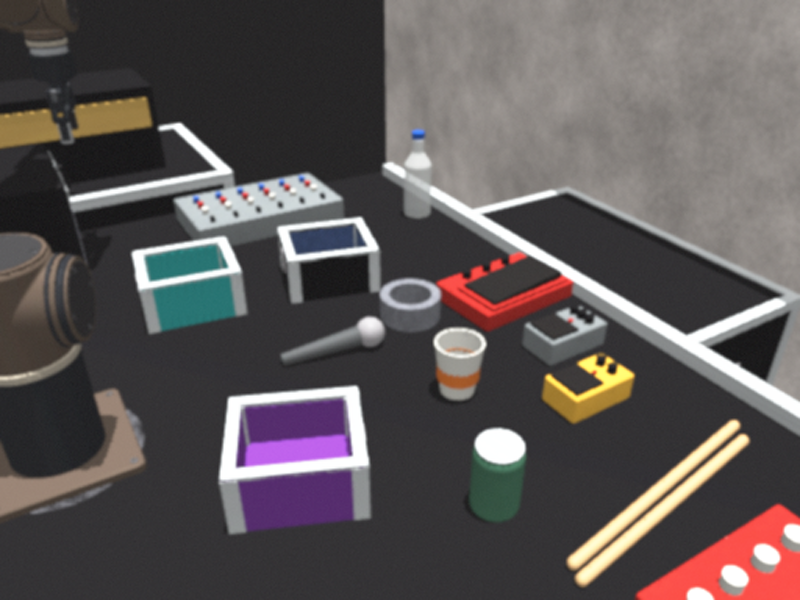

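Top view (800x600 px): the white cup with the egg is at (485,288). The candidates for the case are the blue-lined one at (222,297), a turquoise look-alike at (180,465) and a purple look-alike at (525,478). I choose blue. The side view shows the orange sleeve on the cup at (458,375) and the can at (498,475). Next is a close crop to check the choice.

```bash
python3 - <<'E'
from h import *
t=np.load('pics/top.npz'); s=np.load('pics/side.npz')
cr=lambda im,x,y,w,h,k: cv2.resize(im[y:y+h,x:x+w,::-1],(w*k,h*k),interpolation=cv2.INTER_CUBIC)
A=cr(t['image'],90,140,100,100,4); B=cr(t['image'],285,160,50,50,8); C=cr(s['image'],265,200,50,50,4); 
D=cr(s['image'],170,130,80,75,4)
out=np.zeros((600,800,3),np.uint8); out[:400,:400]=A; out[:400,400:]=B; out[400:,:200]=C; out[400:,300:620]=D[:200]
cv2.imwrite('pics/crop.png',out)
E
```

```text
(no output)
```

View pics/crop.png

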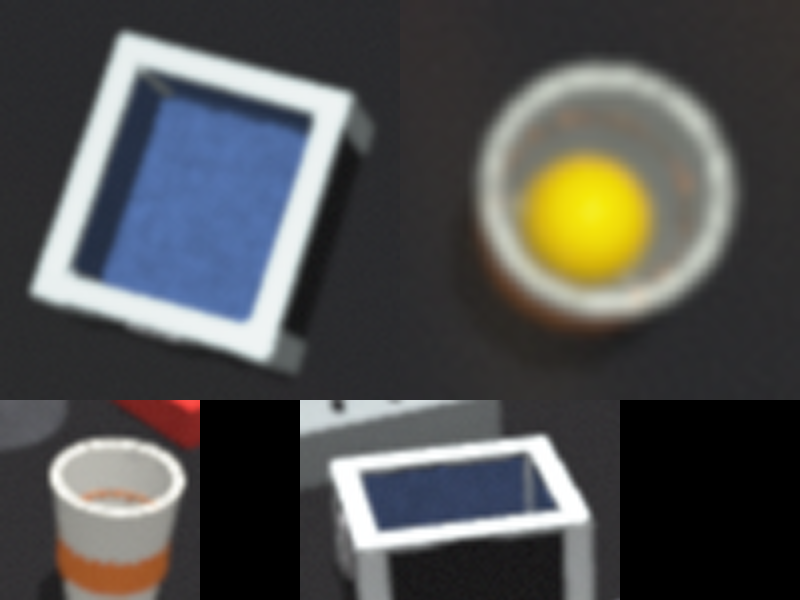

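The crop shows a white cup with an orange sleeve holding the yellow egg, rim centre at crop (609,190). The case is black with a blue lining, outer corners at (122,30), (355,93), (270,362) and (30,294). Both match the description.

```bash
python3 - <<'E'
from h import *
t=np.load('pics/top.npz'); s=np.load('pics/side.npz')
for c in [t,s]: pass
P=[atz(t,90+x/4,140+y/4,.09) for x,y in [(122,30),(355,93),(270,362),(30,294)]]
Q=[atz(s,170+(x-300)/4,130+(y-400)/4,.09) for x,y in [(333,462),(547,436),(592,520),(358,548)]]
for n,p in (('top',P),('side',Q)):
    p=np.array(p)[:,:2]; print(n,p.round(3).tolist(),'ctr',p.mean(0).round(4),[round(float(np.linalg.norm(p[i]-p[i-1])),3) for i in range(4)],
     [round(float(np.degrees(np.arctan2(*(p[i]-p[i-1])[::-1]))),1) for i in range(4)])
print('cup',atz(t,285+209/8,160+190/8,.09).round(4), atz(s,265+117/4,200+78/4,.09).round(4))
for n,u,v,z in [('can',628,346,.1),('tape',347,262,.048),('michead',372,325,.04),('mictail',360,418,.02),('treadleNearL',332,220,.055),('treadleNearR',417,215,.055),('grey',476,203,.05),('yel',552,240,.05),('purpleTop',497,405,.09),('purpleR',590,443,.09)]:
    print(n,atz(t,u*.64,v*.64,z).round(3))
E
```

```text
top [[0.638, 0.312], [0.599, 0.164], [0.43, 0.208], [0.47, 0.356]] ctr [0.5341 0.2599] [0.174, 0.153, 0.174, 0.154] [-14.9, -104.8, 165.3, 75.0]
side [[0.474, 0.349], [0.641, 0.309], [0.599, 0.159], [0.435, 0.204]] ctr [0.5375 0.2553] [0.15, 0.172, 0.155, 0.171] [74.6, -13.5, -105.7, 164.6]
cup [ 0.5502 -0.1664  0.09  ] [ 0.5517 -0.171   0.09  ]
can [ 0.458 -0.383  0.1  ]
tape [0.599 0.058 0.048]
michead [0.495 0.015 0.04 ]
mictail [0.345 0.033 0.02 ]
treadleNearL [0.669 0.084 0.055]
treadleNearR [ 0.679 -0.057  0.055]
grey [ 0.703 -0.157  0.05 ]
yel [ 0.64  -0.282  0.05 ]
purpleTop [ 0.366 -0.18   0.09 ]
purpleR [ 0.311 -0.321  0.09 ]
```

send_rows(moves="0.06 0.05 0.1 -0.87 -0.4 -0.3 1; 0.06 0.05 0.1 -0.87 -0.4 -0.3 1; 0.06 0.05 0.1 -0.87 -0.4 -0.3 1; 0.06 0.05 0.1 -0.87 -0.4 -0.3 1; 0.06 0.05 0.1 -0.87 -0.4 -0.3 1")

```text
time: 0.72
eef_pos: [0.3175, 0.5326, 0.3042]
tcp_rot: [0.42, 0.875, -0.164, -0.175]
contact_force: [-0.6, 0.3, -0.5]
opening: 1.001
finger_force: 0.0
```

```bash
cat >> h.py <<'E'
import json,os
def log():
    s=ctrl.get_state(); L=json.load(open('log.json')) if os.path.exists('log.json') else []
    L.append([s['qpos'].tolist(),s['eef_pos'].tolist(),s['tcp_rot'].tolist()]); json.dump(L,open('log.json','w')); return s
E
python3 - <<'E'
from h import *
s=log(); L=json.load(open('log.json'))
L.insert(0,[[1.17104741,.287114615,1.5780376,-2.41e-5,1.27858539,-.15],[.16658813,.65353837,.24405664],[.124546536,.992213188,-.001035,-.00028]])
json.dump(L,open('log.json','w'))
print(s['time'],s['qpos'].round(3),s['eef_pos'].round(3),R.from_quat(s['tcp_rot']).as_matrix().round(2).tolist())
E
```

```text
0.725 [0.786 0.332 1.462 0.223 1.779 0.108] [0.318 0.533 0.304] [[-0.59, 0.68, -0.44], [0.79, 0.59, -0.14], [0.17, -0.43, -0.89]]
```

send_rows(moves="-0.1 0.1 0.15 -0.9 0 -0.2 1; -0.1 0.1 0.15 -0.9 0 -0.2 1; -0.1 0.1 0.15 -0.9 0 -0.2 1; -0.1 0.1 0.15 -0.9 0 -0.2 1; -0.1 0.1 0.15 -0.9 0 -0.2 1; -0.1 0.1 0.15 -0.9 0 -0.2 1; -0.1 0.1 0.15 -0.9 0 -0.2 1; -0.1 0.1 0.15 -0.9 0 -0.2 1")

```text
time: 1.72
eef_pos: [0.4367, 0.3974, 0.3092]
tcp_rot: [0.816, 0.514, 0.171, -0.202]
contact_force: [-0.4, -0.7, -0.4]
opening: 1.0
finger_force: 0.0
```

```bash
cat >> h.py <<'E'
Ry=lambda a:R.from_euler('y',a).as_matrix()
Rz=lambda a:R.from_euler('z',a).as_matrix()
def orient(q,s4=1): return Rz(q[0])@Ry(q[1]+q[2])@Rz(s4*q[3])@Ry(q[4])@Rz(q[5])
def basis(q,s4=1):
    A=Rz(q[0]);B=A@Ry(q[1]);C=B@Ry(q[2]);D=C@Rz(s4*q[3])@Ry(q[4])
    ez=np.array([0,0,1.]);ex=np.array([1,0,0.]);ey=np.array([0,1.,0])
    # a1,o,h,l2,e,l3,d
    return np.stack([A@ex,A@ey,ez,B@ez,C@ex,C@ez,D@ez],1)
E
python3 - <<'E'
from h import *
s=log(); L=json.load(open('log.json'))
print(s['time'],s['qpos'].round(3),s['eef_pos'].round(3))
for s4 in (1,-1):
    M=np.vstack([basis(l[0],s4) for l in L]); y=np.hstack([l[1] for l in L])
    p,r,k,_=np.linalg.lstsq(M,y,rcond=None); print(s4,p.round(3),k,(M@p-y).round(4))
    for l in L:
        K=orient(l[0],s4).T@R.from_quat(l[2]).as_matrix(); print(R.from_matrix(K).as_rotvec().round(3))
E
```

```text
1.725 [ 0.384 -0.122  1.955  0.524  1.081  0.633] [0.437 0.397 0.309]
1 [0.    0.101 0.24  0.443 0.021 0.573 0.235] 7 [-0.  0. -0.  0. -0. -0.  0.  0.  0.]
[-0.    -0.     1.571]
[-0.    -0.     1.571]
[-0.     0.     1.571]
-1 [-0.502  0.111 -1.925  0.015 -2.238  0.54  -0.189] 7 [-0.0084  0.0059  0.0196  0.0007  0.0009  0.0158  0.0007 -0.0107 -0.0354]
[ 0.    -0.     1.571]
[-0.299  0.372  1.452]
[-0.166  1.081  1.929]
```

```bash
cat >> h.py <<'E'
from scipy.optimize import least_squares
PR=np.array([0,.101,.24,.443,.021,.573,.235]); L_=json.load(open('log.json'))
PR=np.linalg.lstsq(np.vstack([basis(l[0]) for l in L_[:3]]),np.hstack([l[1] for l in L_[:3]]),rcond=None)[0]
LO=np.array([-2.77,-.9,.21,-1.53,.24,-2.84]);HI=np.array([2.77,2.22,2.48,4.67,2.81,2.84])
K=Rz(np.pi/2)
def fk(q): return basis(q)@PR, orient(q)@K
def ik(p,Rm,q0):
    def r(q):
        x,O=fk(q); return np.r_[(x-p)*5,R.from_matrix(O.T@Rm).as_rotvec()]
    s=least_squares(r,np.clip(q0,LO+.01,HI-.01),bounds=(LO,HI),max_nfev=40); return s.x,np.abs(s.fun).max()
CUP=np.array([.551,-.169,.045]); WELL=np.array([.536,.2575,.09]); 
def rgrasp(psi,p,flip=1):
    f=np.array([np.cos(psi),np.sin(psi),0]); u=np.array([0,0,1.]); z=np.cos(p)*f-np.sin(p)*u; y=flip*np.cross(f,u); return np.stack([np.cross(y,z),y,z],1)
E
cat > scan.py <<'E'
from h import *
from multiprocessing import Pool
seeds=[[-.4,0,1.9,0,.6,1.5],[-.4,0,1.9,0,.6,-1.5],[-.4,.2,1.7,1.5,1.4,0],[-.4,.2,1.7,-1.3,1.4,0],[-.4,.2,1.9,.8,1,1.5],[-.4,.2,1.9,-.8,1,-1.5],[-.4,.2,1.9,2.5,1.3,0]]
def one(a):
    psi,p,fl=a; Rg=rgrasp(psi,p,fl); tg=CUP+[0,0,-.003]+.005*Rg[:,2]; out=[]
    sols=[]
    for s in seeds:
        q,e=ik(tg,Rg,s)
        if e<1e-3 and not any(np.abs(q-k).max()<.05 for k in sols): sols.append(q)
    tool=Rg.T@(tg-CUP)  # tcp offset in tool frame
    for q in sols:
        m0=min((q-LO).min(),(HI-q).min())
        if m0<.08: continue
        qb,e=ik(tg-.1*Rg[:,2],Rg,q)
        if e>1e-3: continue
        q0=q
        for phi in np.radians(np.arange(-60,121,20)):
            for sg in (1,-1):
                qq=q0; mm=m0; ok=1
                for i,th in enumerate(np.radians([0,20,40,60,80,100,115])):
                    F=R.from_rotvec([0,0,phi]).as_matrix()
                    f=F@np.array([np.cos(psi),np.sin(psi),0])
                    Rp=R.from_rotvec(-sg*th*f).as_matrix()@F@Rg
                    m=sg*np.cross([0,0,1],f); cz=np.cos(th)*np.array([0,0,1])+np.sin(th)*m
                    rim=WELL+[0,0,.11-.04*np.sin(th)] -.025*m; mid=rim-.045*cz
                    qs=(qq+[phi if i==0 else 0,0,0,0,0,0])
                    qn,e=ik(mid+Rp@tool,Rp,qs)
                    if e>1e-3 or (i and np.abs(qn-qq).max()>1.): ok=0;break
                    qq=qn; mm=min(mm,(qq-LO).min(),(HI-qq).min())
                if ok: out.append((mm,np.degrees(psi),np.degrees(p),fl,np.degrees(phi),sg,q0.round(2).tolist(),qq.round(2).tolist(),(mid+Rp@tool-.235*Rp[:,2]).round(2).tolist(),m.round(2).tolist()))
    return out
if __name__=='__main__':
    J=[(np.radians(a),np.radians(p),f) for a in range(-120,100,20) for p in (20,30) for f in (1,-1)]
    with Pool() as P: r=sum(P.map(one,J,1),[])
    r.sort(key=lambda t:-t[0]); print(len(r))
    seen=set()
    for t in r:
        k=(t[1],t[3],t[5])
        if k in seen: continue
        seen.add(k); print(round(t[0],2),*t[1:])
        if len(seen)>14: break
E
time OMP_NUM_THREADS=1 timeout 500 python3 scan.py
```

```text
244
0.64 80.0 20.0 -1 59.99999999999999 1 [-0.8, 0.7, 1.75, 0.87, 1.65, 2.11] [0.02, 0.76, 1.58, 1.29, 2.05, 0.36] [0.7, 0.12, 0.15] [-0.64, -0.77, 0.0]
0.57 80.0 20.0 1 40.0 -1 [-0.8, 0.7, 1.75, 0.87, 1.65, -1.03] [-0.05, 0.67, 1.74, 0.92, 2.24, 0.99] [0.65, 0.07, 0.15] [0.87, 0.5, -0.0]
0.55 59.99999999999999 20.0 -1 59.99999999999999 1 [-0.86, 0.61, 1.93, 1.1, 1.46, 2.14] [-0.05, 0.66, 1.75, 1.48, 1.85, 0.32] [0.64, 0.07, 0.15] [-0.87, -0.5, 0.0]
0.55 59.99999999999999 20.0 1 59.99999999999999 -1 [-0.86, 0.61, 1.93, 1.1, 1.46, -1.0] [-0.05, 0.67, 1.74, 0.92, 2.24, 0.99] [0.65, 0.07, 0.15] [0.87, 0.5, -0.0]
0.49 -119.99999999999999 29.999999999999996 -1 40.0 1 [-0.15, 0.65, 1.74, -0.95, 1.42, 0.88] [0.57, 0.78, 1.58, -1.02, 2.32, -1.05] [0.54, 0.46, 0.14] [0.98, 0.17, -0.0]
0.42 -119.99999999999999 20.0 1 -20.0 -1 [-0.13, 0.73, 1.7, -1.05, 1.55, -2.21] [0.39, 0.92, 1.29, -1.01, 2.39, -0.34] [0.7, 0.4, 0.15] [-0.64, 0.77, -0.0]
0.37 40.0 20.0 -1 59.99999999999999 1 [-0.88, 0.51, 2.11, 1.38, 1.27, 2.12] [-0.1, 0.55, 1.94, 1.69, 1.66, 0.24] [0.57, 0.04, 0.15] [-0.98, -0.17, 0.0]
0.37 
[... 610 characters left out ...]
0.98, -0.17, -0.0]
0.21 20.0 29.999999999999996 -1 59.99999999999999 1 [-0.81, 0.33, 2.27, 1.62, 0.92, 2.21] [-0.07, 0.44, 2.17, 2.18, 1.48, 0.05] [0.47, 0.07, 0.14] [-0.98, 0.17, 0.0]
0.2 -59.99999999999999 20.0 -1 119.99999999999999 1 [-0.19, 0.44, 2.23, 4.21, 0.95, 1.13] [-0.07, 0.35, 2.27, 2.33, 1.35, -0.04] [0.43, 0.07, 0.15] [-0.87, 0.5, 0.0]
0.18 -59.99999999999999 20.0 1 40.0 -1 [-0.19, 0.44, 2.23, 4.21, 0.95, -2.01] [0.56, 0.4, 2.19, 3.76, 1.26, 0.1] [0.33, 0.33, 0.15] [-0.34, -0.94, 0.0]
0.16 -100.0 29.999999999999996 -1 -20.0 -1 [-0.13, 0.56, 1.91, -1.19, 1.2, 0.83] [0.5, 0.85, 1.45, -1.36, 2.12, 2.68] [0.6, 0.45, 0.14] [-0.87, 0.5, -0.0]
real	0m24.115s
user	1m30.190s
sys	0m0.355s
```

```bash
cat >> h.py <<'E'
def rel(p0,R0,p1,R1):
    w=R.from_matrix(R0.T@R1).as_rotvec()/(2*np.pi); t=R0.T@(np.asarray(p1)-p0)/.2
    n=int(max(np.linalg.norm(w)*360/10.7,np.linalg.norm(t)*.2/.0625))+1
    return np.r_[w,t].round(3), n
PSI,PI_,FL,SG=np.radians(-120),np.radians(25),-1,1
RG=rgrasp(PSI,PI_,FL); TG=CUP+[0,0,-.003]+.005*RG[:,2]; TOOL=RG.T@(TG-CUP)
def pour(th,phi,back=.025,zr=.155,zr0=.2):
    """th lean, phi yaw from the grasp: TCP pose with rim at well - back*m"""
    F=R.from_rotvec([0,0,phi]).as_matrix(); f=F@np.array([np.cos(PSI),np.sin(PSI),0]); m=SG*np.cross([0,0,1],f)
    Rp=R.from_rotvec(-SG*th*f).as_matrix()@F@RG; cz=np.cos(th)*np.array([0,0,1])+np.sin(th)*m
    rim=np.r_[WELL[:2],zr0+(zr-zr0)*np.sin(min(th,np.pi/2))]-back*m
    return rim-.045*cz+Rp@TOOL,Rp,rim,m
E
python3 - <<'E'
from h import *
s=ctrl.get_state(); q=s['qpos']
qg,e=ik(TG,RG,[-.15,.65,1.74,-.95,1.42,.88]); print('grasp',qg.round(2),e)
for b,h in ((.1,0),(.1,.15)):
    qh,e=ik(TG-b*RG[:,2]+[0,0,h],RG,qg); print('pre',b,h,qh.round(2),e,fk(qh)[0].round(3))
for phi in (-30,-20,-10,0,20):
    qq=qg; o=[]
    for th in range(0,121,10):
        p,Rp,rim,m=pour(np.radians(th),np.radians(phi)); qq,e=ik(p,Rp,qq+[np.radians(45) if th==0 else 0,0,0,0,0,0]); o.append((th,qq.round(2).tolist(),round(e,4)))
    print(phi,o[0],o[6],o[-1],m.round(2),'wrist',(p-.235*Rp[:,2]).round(2),'worst',max(x[2] for x in o))
p0,R0=fk(q)
for i in range(1,6):
    qi=q+(qh-q)*i/5; p,Ri=fk(qi); print(i,p.round(3),'z',Ri[:,2].round(2),rel(p0,R0,p,Ri)); p0,R0=p,Ri
E
```

```text
grasp [-0.14  0.69  1.72 -1.    1.48  0.91] 8.146904424721057e-10
pre 0.1 0 [-0.02  0.7   1.6  -0.92  1.62  0.86] 1.3960388400846568e-10 [ 0.594 -0.094  0.082]
pre 0.1 0.15 [-0.02  0.49  1.59 -0.93  1.75  0.69] 4.82400193219051e-16 [ 0.594 -0.094  0.232]
-30 (0, [0.37, 0.78, 1.32, -0.17, 2.17, 1.41], np.float64(0.0)) (60, [0.32, 0.87, 1.31, 0.24, 2.31, 0.68], np.float64(0.0)) (120, [0.32, 0.95, 1.29, 0.39, 2.66, -0.17], np.float64(0.0)) [ 0.5  -0.87  0.  ] wrist [0.73 0.35 0.13] worst 0.0
-20 (0, [0.42, 0.76, 1.34, -0.3, 2.13, 1.28], np.float64(0.0)) (60, [0.36, 0.86, 1.31, 0.07, 2.32, 0.54], np.float64(0.0)) (120, [0.36, 0.94, 1.29, 0.11, 2.69, -0.39], np.float64(0.0)) [ 0.64 -0.77  0.  ] wrist [0.71 0.38 0.13] worst 0.0
-10 (0, [0.46, 0.74, 1.38, -0.43, 2.08, 1.17], np.float64(0.0)) (60, [0.41, 0.85, 1.34, -0.11, 2.31, 0.39], np.float64(0.0)) (120, [0.41, 0.93, 1.32, -0.17, 2.67, -0.62], np.float64(0.0)) [ 0.77 -0.64  0.  ] wrist [0.68 0.41 0.13] worst 0.0
0 (0, [0.5, 0.71, 1.43, -0.55, 2.01, 1.07], np.float64(0.0)) (60, [0.45, 0.83, 1.37, -0.27, 2.28, 0.26], np.float64(0.0)) (120,
[... 180 characters left out ...]
.53, 0.77, 1.48, -0.57, 2.14, 0.03], np.float64(0.0)) (120, [0.53, 0.85, 1.46, -0.82, 2.47, -1.06], np.float64(0.0)) [ 0.98 -0.17  0.  ] wrist [0.59 0.46 0.13] worst 0.0
1 [0.48  0.31  0.258] z [-0.02  0.22 -0.98] (array([-0.008, -0.05 , -0.003, -0.371,  0.408,  0.013]), 2)
2 [0.517 0.208 0.225] z [-0.12 -0.09 -0.99] (array([-0.004, -0.052,  0.002, -0.414,  0.386,  0.046]), 2)
3 [0.547 0.1   0.211] z [-0.24 -0.38 -0.89] (array([-0.001, -0.053,  0.005, -0.421,  0.359,  0.096]), 2)
4 [ 0.572 -0.003  0.216] z [-0.36 -0.62 -0.7 ] (array([ 0.001, -0.053,  0.007, -0.387,  0.333,  0.148]), 2)
5 [ 0.594 -0.094  0.232] z [-0.45 -0.78 -0.42] (array([ 0.002, -0.053,  0.008, -0.313,  0.307,  0.188]), 2)
```

send_rows(moves="-0.008 -0.05 -0.003 -0.37 0.41 0.01 1; -0.008 -0.05 -0.003 -0.37 0.41 0.01 1; -0.012 -0.102 0 -0.78 0.79 -0.07 1; -0.012 -0.102 0 -0.78 0.79 -0.07 1; -0.012 -0.102 0 -0.78 0.79 -0.07 1; -0.012 -0.102 0 -0.78 0.79 -0.07 1")

```text
time: 2.48
eef_pos: [0.5164, 0.2089, 0.222]
tcp_rot: [0.836, 0.543, -0.075, -0.0]
contact_force: [0.2, 0.1, 1.0]
opening: 1.002
finger_force: 0.0
```

```bash
python3 - <<'E'
from h import *
s=ctrl.get_state(); q=s['qpos']; print(s['time'],q.round(2),s['eef_pos'].round(3))
R0=R.from_quat(s['tcp_rot']).as_matrix();p0=s['eef_pos']
qh,e=ik(TG-.1*RG[:,2]+[0,0,.15],RG,[-.02,.49,1.59,-.93,1.75,.69])
for i in (1,2,3):
    p,Ri=fk(q+(qh-q)*i/3); print(i,p.round(3),rel(p0,R0,p,Ri))
E
```

```text
2.475 [ 0.22  0.13  1.81 -0.05  1.34  0.66] [0.516 0.209 0.222]
1 [0.547 0.101 0.209] (array([-0.002, -0.053,  0.005, -0.422,  0.363,  0.088]), 2)
2 [ 0.572 -0.003  0.214] (array([-0.002, -0.107,  0.012, -0.847,  0.687,  0.089]), 4)
3 [ 0.594 -0.094  0.232] (array([-1.00e-03, -1.60e-01,  2.20e-02, -1.23e+00,  9.69e-01,  2.30e-02]), 6)
```

send_rows(moves="-0.002 -0.053 0.005 -0.42 0.36 0.09 1; -0.002 -0.053 0.005 -0.42 0.36 0.09 1; -0.002 -0.107 0.012 -0.85 0.69 0.09 1; -0.002 -0.107 0.012 -0.85 0.69 0.09 1; -0.002 -0.107 0.012 -0.85 0.69 0.09 1; -0.002 -0.107 0.012 -0.85 0.69 0.09 1")

```text
time: 3.22
eef_pos: [0.5715, -0.0034, 0.215]
tcp_rot: [0.785, 0.482, -0.342, 0.187]
contact_force: [-0.1, -0.8, 0.0]
opening: 1.001
finger_force: 0.0
```

```bash
python3 - <<'E'
from h import *
s=ctrl.get_state(); q=s['qpos']; print(s['time'],q.round(2),s['eef_pos'].round(3))
R0=R.from_quat(s['tcp_rot']).as_matrix();p0=s['eef_pos']
for b,h in ((.1,.15),(.1,0)): print(rel(p0,R0,TG-b*RG[:,2]+[0,0,h],RG))
E
```

```text
3.225 [ 0.06  0.37  1.66 -0.64  1.61  0.68] [ 0.571 -0.003  0.215]
(array([ 0.002, -0.053,  0.008, -0.314,  0.309,  0.184]), 2)
(array([ 0.002, -0.053,  0.008,  0.224,  0.336,  0.706]), 3)
```

send_rows(moves="0.002 -0.053 0.008 -0.31 0.31 0.18 1; 0.002 -0.053 0.008 -0.31 0.31 0.18 1; 0.002 -0.053 0.008 -0.31 0.31 0.18 1; 0.002 -0.053 0.008 0.22 0.34 0.7 1; 0.002 -0.053 0.008 0.22 0.34 0.7 1; 0.002 -0.053 0.008 0.22 0.34 0.7 1; 0.002 -0.053 0.008 0.22 0.34 0.7 1")

```text
time: 4.1
eef_pos: [0.5941, -0.0953, 0.0828]
tcp_rot: [0.729, 0.422, -0.467, 0.267]
contact_force: [0.2, 0.3, 0.6]
opening: 1.002
finger_force: 0.0
```

```bash
python3 - <<'E'
from h import *
s=ctrl.get_state(); q=s['qpos']; print(s['time'],q.round(2),s['eef_pos'].round(3),s['contact_force'].round(1))
R0=R.from_quat(s['tcp_rot']).as_matrix();p0=s['eef_pos']
for b in (.1,.05,0): print(rel(p0,R0,TG-b*RG[:,2],RG))
c=cam('wrist'); s2=cam('side'); print(proj(c,CUP),proj(c,CUP+[0,0,.045]),proj(s2,CUP+[0,0,.045]))
cv2.imwrite('pics/w1.png',np.hstack([cv2.resize(c['image'],(400,300)),cv2.resize(s2['image'][150:300,200:400],(400,300),interpolation=cv2.INTER_CUBIC)])[:,:,::-1])
E
```

```text
4.1 [-0.02  0.7   1.6  -0.92  1.62  0.86] [ 0.594 -0.095  0.083] [0.2 0.3 0.6]
(array([-0.   ,  0.   ,  0.001,  0.004, -0.002, -0.002]), 1)
(array([-0.   ,  0.   ,  0.001,  0.005, -0.002,  0.248]), 1)
(array([-0.   ,  0.   ,  0.001,  0.006, -0.001,  0.498]), 2)
(np.float64(259.1333963751587), np.float64(199.87023018758364)) (np.float64(258.83877327994196), np.float64(264.0615553629391)) (np.float64(293.48822525391074), np.float64(219.16653656484803))
```

View pics/w1.png

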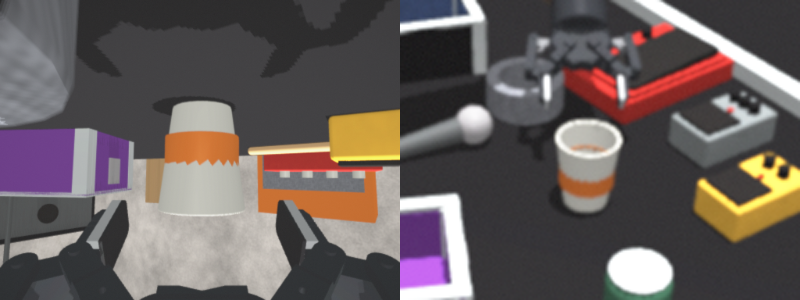

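The wrist view shows the cup centred between the open fingers: sleeve at (201,148), gap centre at about (202,240). That agrees with the measured position, so I advance slowly and grip.

send_rows(moves="0 0 0 0 0 0.12 1; 0 0 0 0 0 0.2 1; 0 0 0 0 0 0.28 1; 0 0 0 0 0 0.36 1; 0 0 0 0 0 0.44 1; 0 0 0 0 0 0.5 1; 0 0 0 0 0 0.5 1; 0 0 0 0 0 0.5 -1; 0 0 0 0 0 0.5 -1; 0 0 0 0 0 0.5 -1; 0 0 0 0 0 0.5 -1; 0 0 0 0 0 0.5 -1", newtons=40)

```text
time: 5.7
eef_pos: [0.5495, -0.1745, 0.0415]
tcp_rot: [0.73, 0.422, -0.467, 0.268]
contact_force: [0.3, 2.8, 4.7]
opening: 0.773
finger_force: 43.8
```

```bash
python3 - <<'E'
from h import *
s=ctrl.get_state(); print(s['time'],s['eef_pos'].round(4),TG.round(4),s['opening'],s['finger_force'],s['contact_force'].round(1))
R0=R.from_quat(s['tcp_rot']).as_matrix();p0=s['eef_pos']
print('up',rel(p0,R0,p0+[0,0,.14],R0))
E
```

```text
5.7 [ 0.5495 -0.1745  0.0415] [ 0.5487 -0.1729  0.0399] 0.7726791550937508 43.758339802734554 [0.3 2.8 4.7]
up (array([ 0.   ,  0.   ,  0.   , -0.635, -0.001, -0.294]), 3)
```

send_rows(moves="0 0 0 -0.08 0 -0.037 -1; 0 0 0 -0.2 0 -0.092 -1; 0 0 0 -0.34 0 -0.157 -1; 0 0 0 -0.48 0 -0.222 -1; 0 0 0 -0.6 0 -0.278 -1; 0 0 0 -0.64 0 -0.296 -1; 0 0 0 -0.64 0 -0.296 -1")

```text
time: 6.58
eef_pos: [0.5492, -0.1751, 0.182]
tcp_rot: [0.73, 0.422, -0.466, 0.268]
contact_force: [-0.7, -0.6, -3.0]
opening: 0.768
finger_force: 44.1
```

```bash
python3 - <<'E'
from h import *
s=ctrl.get_state(); print(s['time'],s['eef_pos'].round(4),s['opening'],s['finger_force'],s['contact_force'].round(1))
R0=R.from_quat(s['tcp_rot']).as_matrix();p0=s['eef_pos']
pe,Re,rim,m=pour(0,0); print(pe,rim,m)
for k in (.25,.45,.75,1): print(k,rel(p0,R0,p0+k*(pe-p0),R0))
s2=cam('side'); print(proj(s2,p0-.005*R0[:,2]+[0,0,.048]))
cv2.imwrite('pics/s2.png',cv2.resize(s2['image'][100:280,180:420,::-1],(800,600),interpolation=cv2.INTER_CUBIC))
E
```

```text
6.575 [ 0.5492 -0.1751  0.182 ] 0.7683354350427354 44.07984130899422 [-0.7 -0.6 -3. ]
[0.5120836  0.26607557 0.14988691] [0.51434936 0.27       0.2       ] [ 0.8660254 -0.5        0.       ]
0.25 (array([ 0.   ,  0.   ,  0.   ,  0.229, -0.316, -0.394]), 2)
0.45 (array([ 0.   ,  0.   ,  0.   ,  0.411, -0.569, -0.71 ]), 4)
0.75 (array([ 0.   ,  0.   ,  0.   ,  0.686, -0.949, -1.183]), 6)
1 (array([ 0.   ,  0.   ,  0.   ,  0.914, -1.265, -1.578]), 8)
(np.float64(297.2358386608098), np.float64(165.26647287651303))
```

View pics/s2.png

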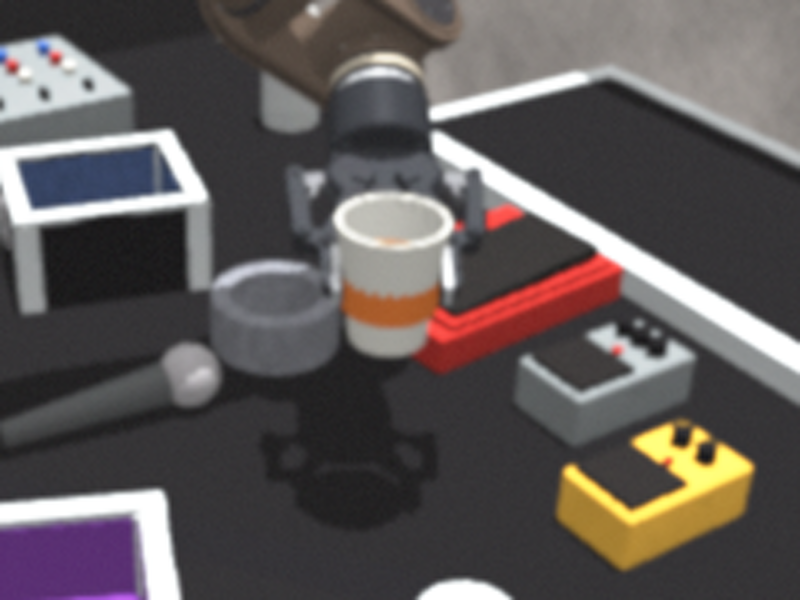

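The cup hangs upright in the jaws, sleeve at crop (392,305), and nothing else has moved. I carry it level to above the well.

send_rows(moves="0 0 0 0.03 -0.06 -0.08 -1; 0 0 0 0.08 -0.16 -0.21 -1; 0 0 0 0.14 -0.28 -0.38 -1; 0 0 0 0.2 -0.4 -0.54 -1; 0 0 0 0.26 -0.51 -0.69 -1; 0 0 0 0.3 -0.59 -0.8 -1; 0 0 0 0.32 -0.63 -0.85 -1")

```text
time: 7.5
eef_pos: [0.5304, 0.047, 0.1948]
tcp_rot: [0.729, 0.423, -0.467, 0.268]
contact_force: [0.1, -1.3, -1.6]
opening: 0.769
finger_force: 44.3
```

send_rows(moves="0 0 0 0.03 -0.06 -0.08 -1; 0 0 0 0.08 -0.16 -0.21 -1; 0 0 0 0.14 -0.28 -0.38 -1; 0 0 0 0.2 -0.4 -0.54 -1; 0 0 0 0.26 -0.51 -0.69 -1; 0 0 0 0.3 -0.59 -0.8 -1; 0 0 0 0.32 -0.63 -0.85 -1; 0 0 0 0.32 -0.63 -0.85 -1")

```text
time: 8.5
eef_pos: [0.5127, 0.265, 0.2092]
tcp_rot: [0.729, 0.422, -0.467, 0.268]
contact_force: [-0.3, -0.1, -1.0]
opening: 0.768
finger_force: 44.3
```

```bash
python3 - <<'E'
from h import *
s=ctrl.get_state(); print(s['time'],s['qpos'].round(2),s['eef_pos'].round(4),s['finger_force'],s['contact_force'].round(1))
R0=R.from_quat(s['tcp_rot']).as_matrix();p0=s['eef_pos']
for th in range(0,121,10):
    p,Rp,rim,m=pour(np.radians(th),0,.03,.165,.26); print(th,rel(p0,R0,p,Rp)[0].tolist(),rim.round(3)[2])
E
```

```text
8.5 [ 0.5   0.64  1.42 -0.57  2.08  1.01] [0.5127 0.265  0.2092] 44.34778115391964 [-0.3 -0.1 -1. ]
0 [-0.0, 0.0, 0.0, -0.002, -0.03, -0.004] 0.26
10 [0.011, 0.0, -0.025, 0.07, -0.074, 0.029] 0.244
20 [0.023, 0.0, -0.05, 0.132, -0.116, 0.058] 0.228
30 [0.035, 0.0, -0.075, 0.184, -0.155, 0.082] 0.213
40 [0.047, 0.0, -0.1, 0.223, -0.191, 0.1] 0.199
50 [0.058, 0.0, -0.126, 0.248, -0.221, 0.111] 0.187
60 [0.07, 0.0, -0.151, 0.259, -0.246, 0.116] 0.178
70 [0.082, 0.0, -0.176, 0.254, -0.265, 0.114] 0.171
80 [0.093, 0.0, -0.201, 0.236, -0.276, 0.106] 0.166
90 [0.105, 0.0, -0.226, 0.203, -0.28, 0.09] 0.165
100 [0.117, 0.0, -0.251, 0.163, -0.277, 0.072] 0.165
110 [0.129, 0.0, -0.277, 0.125, -0.265, 0.054] 0.165
120 [0.14, 0.0, -0.302, 0.089, -0.247, 0.038] 0.165
```

send_rows(moves="0.006 0 -0.012 0.035 -0.05 0.015 -1; 0.011 0 -0.025 0.07 -0.074 0.029 -1; 0.017 0 -0.037 0.1 -0.095 0.044 -1; 0.023 0 -0.05 0.132 -0.116 0.058 -1; 0.029 0 -0.062 0.16 -0.136 0.07 -1; 0.035 0 -0.075 0.184 -0.155 0.082 -1; 0.041 0 -0.088 0.205 -0.173 0.091 -1; 0.047 0 -0.1 0.223 -0.191 0.1 -1; 0.053 0 -0.113 0.237 -0.206 0.106 -1; 0.058 0 -0.126 0.248 -0.221 0.111 -1; 0.064 0 -0.138 0.254 -0.234 0.114 -1; 0.07 0 -0.151 0.259 -0.246 0.116 -1")

```text
time: 10.0
eef_pos: [0.4708, 0.2886, 0.1529]
tcp_rot: [-0.497, -0.598, 0.615, 0.134]
contact_force: [0.5, -0.1, -1.1]
opening: 0.768
finger_force: 44.2
```

```bash
python3 - <<'E'
from h import *
s=ctrl.get_state(); print(s['time'],s['qpos'].round(2),s['eef_pos'].round(4),s['finger_force'],s['contact_force'].round(1))
R0=R.from_quat(s['tcp_rot']).as_matrix();p0=s['eef_pos']
for th in (60,65,70,75,80,85,90,95,100,105,110):
    p,Rp,rim,m=pour(np.radians(th),0,.03,.165,.26); print(th,rel(p0,R0,p,Rp)[0].tolist())
t=cam('top'); s2=cam('side')
cr=lambda im,x,y,w,h: cv2.resize(im[y:y+h,x:x+w,::-1],(400,400),interpolation=cv2.INTER_CUBIC)
cv2.imwrite('pics/p1.png',np.hstack([cr(t['image'],70,110,150,150),cr(s2['image'],150,70,150,150)]))
E
```

```text
10.0 [ 0.45  0.8   1.38 -0.27  2.29  0.25] [0.4708 0.2886 0.1529] 44.233970612694975 [ 0.5 -0.1 -1.1]
60 [-0.0, 0.0, 0.0, 0.008, -0.003, -0.002]
65 [0.005, -0.0, -0.012, 0.016, -0.008, 0.001]
70 [0.011, -0.0, -0.025, 0.021, -0.016, 0.003]
75 [0.017, -0.0, -0.037, 0.022, -0.026, 0.004]
80 [0.023, -0.0, -0.05, 0.02, -0.039, 0.003]
85 [0.029, -0.0, -0.062, 0.015, -0.055, 0.001]
90 [0.035, -0.0, -0.075, 0.007, -0.073, -0.003]
95 [0.041, -0.0, -0.088, -0.004, -0.091, -0.008]
100 [0.046, -0.0, -0.1, -0.016, -0.109, -0.013]
105 [0.052, -0.0, -0.113, -0.029, -0.125, -0.02]
110 [0.058, -0.0, -0.125, -0.044, -0.14, -0.026]
```

View pics/p1.png

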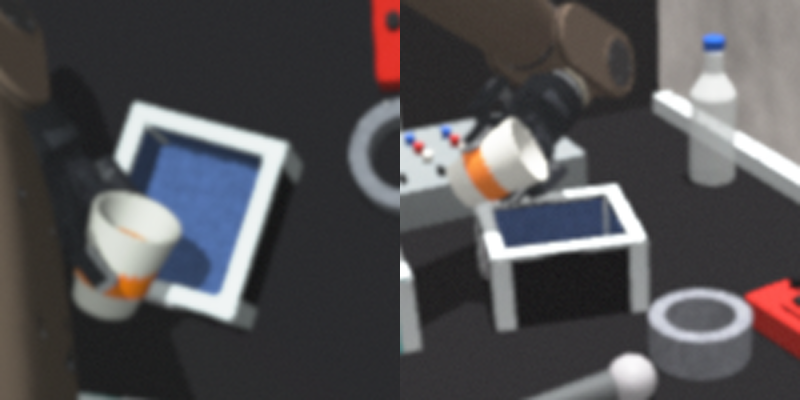

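The cup leans 60° with its mouth over the blue well, rim at about (140,225) in the left crop and clear of the walls in the right crop. I tip it further, slowly.

send_rows(moves="0.005 0 -0.012 0.016 -0.008 0.001 -1; 0.011 0 -0.025 0.021 -0.016 0.003 -1; 0.017 0 -0.037 0.022 -0.026 0.004 -1; 0.023 0 -0.05 0.02 -0.039 0.003 -1; 0.029 0 -0.062 0.015 -0.055 0.001 -1; 0.035 0 -0.075 0.007 -0.073 -0.003 -1; 0.038 0 -0.082 0.001 -0.082 -0.005 -1; 0.041 0 -0.088 -0.004 -0.091 -0.008 -1; 0.044 0 -0.094 -0.01 -0.1 -0.01 -1; 0.046 0 -0.1 -0.016 -0.109 -0.013 -1; 0.046 0 -0.1 -0.016 -0.109 -0.013 -1; 0.046 0 -0.1 -0.016 -0.109 -0.013 -1")

```text
time: 11.6
eef_pos: [0.4647, 0.2943, 0.1741]
tcp_rot: [0.266, 0.629, -0.622, -0.384]
contact_force: [-1.1, -0.9, -0.7]
opening: 0.767
finger_force: 44.2
```

```bash
cat > look.py <<'E'
from h import *
import sys
s=ctrl.get_state(); print(s['time'],s['qpos'].round(2),s['eef_pos'].round(4),s['finger_force'],s['contact_force'].round(1))
for n,(x,y) in (('top',(70,110)),('side',(150,70))):
    c=cam(n); h=cv2.cvtColor(c['image'],cv2.COLOR_RGB2HSV)[y:y+150,x:x+150]; M=((h[...,0]>22)&(h[...,0]<34)&(h[...,1]>140)&(h[...,2]>90)).astype(np.uint8)
    v,u=np.nonzero(M); print(n,len(u),(u.mean()+x,v.mean()+y) if len(u) else '')
    if len(u) and n=='top': print(atz(c,u.mean()+x,v.mean()+y,.045))
E
python3 look.py; python3 - <<'E'
from h import *
s=ctrl.get_state(); R0=R.from_quat(s['tcp_rot']).as_matrix();p0=s['eef_pos']
for th in (105,110,115): print(th,rel(p0,R0,*pour(np.radians(th),0,.03,.165,.26)[:2])[0].tolist())
E
```

```text
11.6 [ 0.45  0.87  1.36 -0.29  2.53 -0.38] [0.4647 0.2943 0.1741] 44.20129415433621 [-1.1 -0.9 -0.7]
top 217 (np.float64(158.00921658986175), np.float64(177.83410138248848))
[0.57038588 0.22326095 0.045     ]
side 0 
105 [0.007, 0.0, -0.013, -0.007, -0.021, 0.001]
110 [0.012, 0.0, -0.026, -0.01, -0.043, -0.0]
115 [0.018, 0.0, -0.039, -0.014, -0.064, -0.002]
```

```bash
python3 - <<'E'
from h import *
t=np.load('pics/top.npz'); cv2.imwrite('pics/e1.png',cv2.resize(t['image'][120:240,80:200,::-1],(480,480),interpolation=cv2.INTER_CUBIC))
s=ctrl.get_state(); R0=R.from_quat(s['tcp_rot']).as_matrix();p0=s['eef_pos']
for th in range(100,-1,-10): print(th,rel(p0,R0,*pour(np.radians(th),0,.03,.205,.27)[:2])[0].round(2 if 0 else 3).tolist())
E
```

```text
100 [0.001, 0.0, -0.001, 0.024, -0.197, 0.015]
90 [-0.011, 0.0, 0.024, 0.021, -0.153, 0.014]
80 [-0.023, 0.0, 0.05, 0.012, -0.116, 0.01]
70 [-0.034, 0.0, 0.075, -0.002, -0.09, 0.003]
60 [-0.046, 0.0, 0.1, -0.021, -0.078, -0.005]
50 [-0.058, 0.0, 0.125, -0.044, -0.079, -0.016]
40 [-0.07, 0.0, 0.15, -0.07, -0.093, -0.028]
30 [-0.081, 0.0, 0.176, -0.099, -0.12, -0.042]
20 [-0.093, -0.0, 0.201, -0.129, -0.159, -0.056]
10 [-0.105, -0.0, 0.226, -0.161, -0.209, -0.07]
0 [-0.117, -0.0, 0.251, -0.191, -0.268, -0.085]
```

View pics/e1.png

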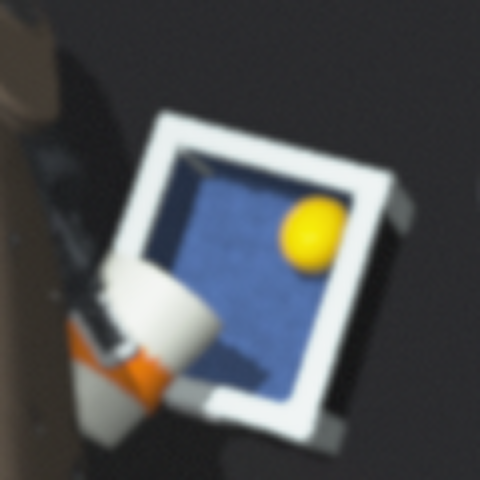

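The egg rests in the well at (313,233) and the cup is clear of the walls. I turn the cup back upright, going up first.

send_rows(moves="0 0 0 0.024 -0.197 0.015 -1; -0.011 0 0.024 0.021 -0.153 0.014 -1; -0.023 0 0.05 0.012 -0.116 0.01 -1; -0.034 0 0.075 -0.002 -0.09 0.003 -1; -0.046 0 0.1 -0.021 -0.078 -0.005 -1; -0.058 0 0.125 -0.044 -0.079 -0.016 -1; -0.07 0 0.15 -0.07 -0.093 -0.028 -1; -0.081 0 0.176 -0.099 -0.12 -0.042 -1; -0.093 0 0.201 -0.129 -0.159 -0.056 -1; -0.105 0 0.226 -0.161 -0.209 -0.07 -1; -0.117 0 0.251 -0.191 -0.268 -0.085 -1; -0.117 0 0.251 -0.191 -0.268 -0.085 -1")

```text
time: 13.2
eef_pos: [0.5076, 0.2693, 0.2209]
tcp_rot: [0.731, 0.423, -0.464, 0.268]
contact_force: [-0.2, 0.0, -1.0]
opening: 0.767
finger_force: 44.4
```

```bash
python3 look.py; python3 - <<'E'
from h import *
s=ctrl.get_state(); R0=R.from_quat(s['tcp_rot']).as_matrix();p0=s['eef_pos']
G=np.array([.5495,-.1745,.0415])
for h in (.16,): print(rel(p0,R0,(p0+G+[0,0,h])/2,RG),rel(p0,R0,G+[0,0,h],RG))
E
```

```text
13.2 [ 0.5   0.62  1.43 -0.57  2.09  1.01] [0.5076 0.2693 0.2209] 44.35039786621928 [-0.2  0.  -1. ]
top 247 (np.float64(150.3724696356275), np.float64(186.07287449392715))
[0.54845956 0.24177419 0.045     ]
side 0 
(array([-0.   , -0.   ,  0.001, -0.347,  0.645,  0.84 ]), 4) (array([-0.000e+00, -0.000e+00,  1.000e-03, -6.940e-01,  1.289e+00,
        1.681e+00]), 8)
```

send_rows(moves="0 0 0 -0.06 0.11 0.15 -1; 0 0 0 -0.15 0.28 0.36 -1; 0 0 0 -0.24 0.45 0.58 -1; 0 0 0 -0.31 0.57 0.75 -1; 0 0 0 -0.35 0.645 0.84 -1")

```text
time: 13.92
eef_pos: [0.5282, 0.0448, 0.2107]
tcp_rot: [0.731, 0.422, -0.466, 0.267]
contact_force: [1.2, 0.2, -1.0]
opening: 0.767
finger_force: 44.3
```

send_rows(moves="0 0 0 -0.06 0.11 0.15 -1; 0 0 0 -0.15 0.28 0.36 -1; 0 0 0 -0.24 0.45 0.58 -1; 0 0 0 -0.31 0.57 0.75 -1; 0 0 0 -0.35 0.645 0.84 -1; 0 0 0 -0.35 0.645 0.84 -1")

```text
time: 14.68
eef_pos: [0.5498, -0.1758, 0.2033]
tcp_rot: [0.731, 0.422, -0.465, 0.268]
contact_force: [-1.5, 0.4, -1.2]
opening: 0.766
finger_force: 44.3
```

```bash
python3 - <<'E'
from h import *
s=ctrl.get_state(); R0=R.from_quat(s['tcp_rot']).as_matrix();p0=s['eef_pos']; print(s['time'],p0.round(4),s['finger_force'])
G=np.array([.5495,-.1745,.0415])
for h in (.1,.05,.02,.008,.001): print(h,rel(p0,R0,G+[0,0,h],RG)[0].tolist())
E
```

```text
14.675 [ 0.5498 -0.1758  0.2033] 44.33052802167367
0.1 [-0.0, -0.0, 0.0, 0.282, -0.005, 0.127]
0.05 [-0.0, -0.0, 0.0, 0.508, -0.004, 0.233]
0.02 [-0.0, -0.0, 0.0, 0.644, -0.004, 0.297]
0.008 [-0.0, -0.0, 0.0, 0.698, -0.004, 0.323]
0.001 [-0.0, -0.0, 0.0, 0.73, -0.004, 0.337]
```

send_rows(moves="0 0 0 0.1 0 0.045 -1; 0 0 0 0.25 0 0.115 -1; 0 0 0 0.4 0 0.185 -1; 0 0 0 0.53 0 0.245 -1; 0 0 0 0.62 0 0.287 -1; 0 0 0 0.67 0 0.31 -1; 0 0 0 0.7 0 0.323 -1; 0 0 0 0.715 0 0.33 -1; 0 0 0 0.725 0 0.335 -1; 0 0 0 0.725 0 0.335 -1")

```text
time: 15.92
eef_pos: [0.5505, -0.1743, 0.0443]
tcp_rot: [0.731, 0.422, -0.464, 0.269]
contact_force: [-0.7, 0.1, -1.6]
opening: 0.77
finger_force: 44.4
```

```bash
python3 - <<'E'
from h import *
s=ctrl.get_state(); print(s['time'],s['eef_pos'].round(4),s['finger_force'],s['contact_force'].round(1),s['wrist_torque'].round(2))
c=cam('wrist'); s2=cam('side')
cv2.imwrite('pics/w2.png',np.hstack([cv2.resize(c['image'],(400,300)),cv2.resize(s2['image'][190:280,250:370],(400,300),interpolation=cv2.INTER_CUBIC)])[:,:,::-1])
E
```

```text
15.925 [ 0.5505 -0.1743  0.0443] 44.36281274742214 [-0.7  0.1 -1.6] [ 0.57 -0.31 -0.01]
```

View pics/w2.png

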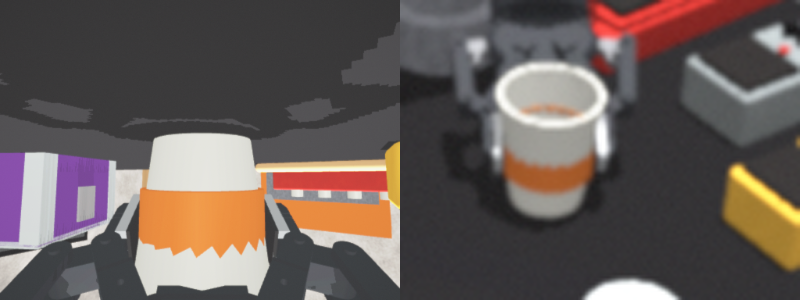

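The cup is upright just above the table, still gripped. I lower it the last 2–3 mm and read the force.

send_rows(moves="0 0 0 0.005 0 0.002 -1; 0 0 0 0.009 0 0.004 -1; 0 0 0 0.013 0 0.006 -1; 0 0 0 0.013 0 0.006 -1; 0 0 0 0.013 0 0.006 -1")

```text
time: 16.65
eef_pos: [0.5504, -0.1741, 0.0416]
tcp_rot: [0.73, 0.422, -0.465, 0.269]
contact_force: [0.1, 2.2, 2.4]
opening: 0.771
finger_force: 44.4
```

send_rows(moves="0 0 0 0 0 0 0.7; 0 0 0 0 0 0 0.85; 0 0 0 0 0 0 1; 0 0 0 0 0 0 1; 0 0 0 0 0 0 1; 0 0 0 0 0 0 1; 0 0 0 0 0 -0.06 1; 0 0 0 0 0 -0.15 1; 0 0 0 0 0 -0.28 1; 0 0 0 0 0 -0.42 1; 0 0 0 0 0 -0.55 1; 0 0 0 -0.5 0 -0.8 1")

```text
time: 18.15
eef_pos: [0.5995, -0.0838, 0.1461]
tcp_rot: [0.728, 0.425, -0.467, 0.266]
contact_force: [-0.1, 1.2, -0.2]
opening: 1.0
finger_force: 0.0
```

send_rows(moves="0 0 0 -0.5 0 -0.3 1; 0 0 0 -0.5 0 -0.3 1; 0 0 0 -0.5 0 -0.3 1; 0 0 0 -0.5 0 -0.3 1")

```text
time: 18.65
eef_pos: [0.6067, -0.0754, 0.2661]
tcp_rot: [0.731, 0.423, -0.464, 0.268]
contact_force: [-0.8, -0.5, 0.0]
opening: 1.0
finger_force: 0.0
```

```bash
python3 look.py; python3 - <<'E'
from h import *
t=cam('top'); s2=cam('side')
a=cv2.resize(t['image'][100:240,70:350],(800,400))[:,:,::-1]; b=cv2.resize(s2['image'][190:280,230:430],(444,200))[:,:,::-1]
o=np.zeros((600,800,3),np.uint8); o[:400]=a; o[400:,:444]=b; cv2.imwrite('pics/f.png',o)
E
```

```text
18.65 [ 0.01  0.49  1.53 -0.93  1.8   0.65] [ 0.6067 -0.0754  0.2661] 0.0 [-0.8 -0.5  0. ]
top 0 
side 0
```

View pics/f.png

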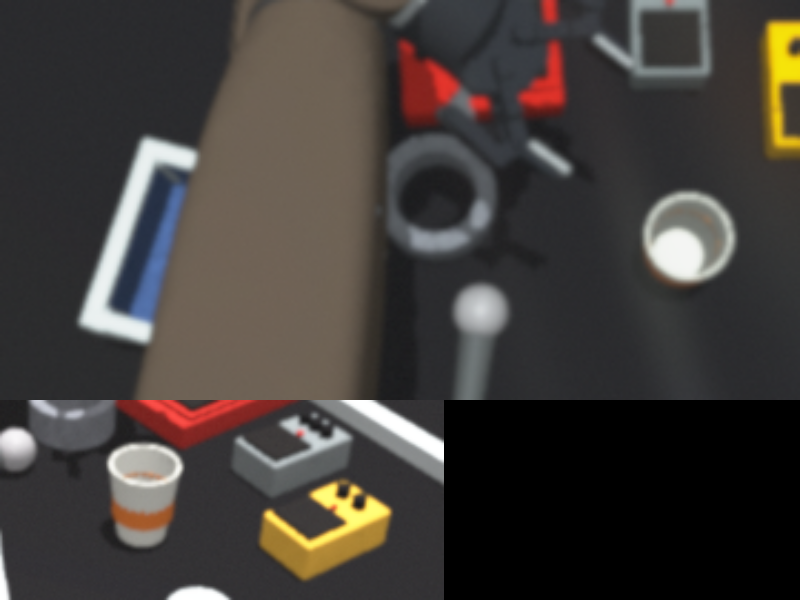

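The cup stands upright and empty at (688,238). The arm hides the well, so I move aside to check the egg at rest.

send_rows(moves="0 0 0 -0.28 0.22 0.3 1; 0 0 0 -0.56 0.45 0.6 1; 0 0 0 -0.56 0.45 0.6 1; 0 0 0 -0.56 0.45 0.6 1; 0 0 0 -0.56 0.45 0.6 1; 0 0 0 -0.56 0.45 0.6 1; 0 0 0 -0.56 0.45 0.6 1")

```text
time: 19.73
eef_pos: [0.6071, -0.2551, 0.3158]
tcp_rot: [0.73, 0.424, -0.465, 0.268]
contact_force: [-0.9, 0.2, -0.7]
opening: 0.999
finger_force: 0.0
```

```bash
python3 look.py; python3 look.py
```

```text
19.725 [-0.24  0.43  1.52 -1.06  1.65  0.45] [ 0.6071 -0.2551  0.3158] 0.0 [-0.9  0.2 -0.7]
top 245 (np.float64(150.58775510204083), np.float64(185.9877551020408))
[0.54868937 0.24123242 0.045     ]
side 0 
19.825 [-0.24  0.43  1.52 -1.06  1.65  0.45] [ 0.6071 -0.2555  0.3162] 0.0 [-0.1 -0.2  1.4]
top 245 (np.float64(150.58775510204083), np.float64(185.9877551020408))
[0.54868937 0.24123242 0.045     ]
side 0
```

The egg is at rest near the well's centre, the cup is standing, and the robot touches nothing.

```bash
python3 -c "
from plant import ctrl; print(ctrl.sign_off())"
```

```text
the job is handed in; nothing more can be done
None
```

I handed the job in at about 20 s: the egg lies still in the blue-lined well, the empty cup stands upright at about its original place, and the robot is clear with no sign of the other gear having moved; the sign-off gave no verdict.

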